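# Find the loaded parts box by its heft and seat it in the locating plate

## Task

One of the three identical closed parts boxes has a steel slug inside and is more than twice as heavy as the other two, which hold plastic ones. Find it by its weight and set it flat in the locating plate with its long side along the long fence, pushed home against both fences. Keep all boxes upright, and leave the two light ones standing on the bench where they were.

Things in the scene. Friction and masses are not known exactly. Their poses are not given: they have to be found in the camera images.
- box_1: one of three identical closed sheet-steel boxes, grey, bare steel fixed lid; 110 mm long (x) x 74 wide (y), lid 114 x 78 with its top 56 mm above the underside, a carrying bar along x above it. About 0.3 kg with a plastic slug inside, about 0.7 kg with the steel one; nothing outside shows which. Origin: centre of the underside, z up; turned half round it is the same
- box_2: one of three identical closed sheet-steel boxes, grey, bare steel fixed lid; 110 mm long (x) x 74 wide (y), lid 114 x 78 with its top 56 mm above the underside, a carrying bar along x above it. About 0.3 kg with a plastic slug inside, about 0.7 kg with the steel one; nothing outside shows which. Origin: centre of the underside, z up; turned half round it is the same
- box_3: one of three identical closed sheet-steel boxes, grey, bare steel fixed lid; 110 mm long (x) x 74 wide (y), lid 114 x 78 with its top 56 mm above the underside, a carrying bar along x above it. About 0.3 kg with a plastic slug inside, about 0.7 kg with the steel one; nothing outside shows which. Origin: centre of the underside, z up; turned half round it is the same
- box_1_handle (a point): centre of box_1's carrying bar, 88 mm above the underside, axes as the box; the bar is 78 mm long (x), 12 wide (y), 14 high, 25 mm clear of the lid, on two posts 58 mm apart (inner faces)
- box_2_handle (a point): centre of box_2's carrying bar, 88 mm above the underside, axes as the box; the bar is 78 mm long (x), 12 wide (y), 14 high, 25 mm clear of the lid, on two posts 58 mm apart (inner faces)
- box_3_handle (a point): centre of box_3's carrying bar, 88 mm above the underside, axes as the box; the bar is 78 mm long (x), 12 wide (y), 14 high, 25 mm clear of the lid, on two posts 58 mm apart (inner faces)
- plate: locating plate fixed on the bench: dark steel base 170 (x) x 130 (y) x 8 mm, with two aluminium fences 13 mm thick standing 26 mm above the base: the long one along its left (+y) edge, the short one across its far (+x) end. Origin: centre of the underside, z up
- plate_corner (a point): inner corner where the faces of the two fences meet, on the base's top; at (60, 50, 8) mm in the plate's frame, same axes: the end fence's face is x = 0, the long fence's face is y = 0. A box fully home has its origin at (-55, -37, 0) mm here

How it is judged:
By the outcome, as a careful person would: the job done as asked, in the order asked, and still so for the second after the job is handed in, with the robot touching nothing.
It also fails if it takes over 64 s, if anything falls off the work surface, if the arm or the gripper's body presses on something with over 40 N, if the wrist force passes 120 N, or if a joint passes its speed limit or range.

## Robot

A 6-joint arm with a two-finger parallel gripper is mounted at the origin on a cart in front of the work surface, level with it; the furniture and walls round the work are solid. World frame = base frame: x ahead of the robot, y to its left, z up, the work surface at z = 0. Lengths are in m, angles in rad, forces in N, time in s.
With the tool pointing down it reaches from about 0.35 to 0.975 m from the base axis. Payload 4.9 kg.
Tool frame: the origin (TCP) lies at the very end of the fingers, on their centre line; the grasp point (between the pads) lies 19 mm behind it; z points along the fingers, y is the line along which they close (so a half turn about z gives the same grasp; the last joint's range is limited). The gripper opens to 85 mm and grips with 20 to 120 N. Pads are 22 mm wide; open, the fingers measure 114 mm over their backs; the gripper's body (76 mm by 85 mm) begins 54 mm behind the grasp point. The pads swing forward as they close: fully open they stand 13 mm farther back than shut.
Start: joints at [-1.335, 0.053, 1.613, -0, 1.476, -0.119], TCP at [0.217, -0.586, 0.231] pointing down, gripper open.
Joint ranges: [-3.01, 3.01], [-1.01, 2.22], [0.06, 2.58], [-1.02, 4.17], [0.09, 2.62], [-3.14, 3.14]. Speed limits (rad/s): [2.57, 2.57, 3.14, 3.14, 3.14, 3.14].

## Interface

Orientations are given as a unit quaternion [w, x, y, z].
In Python, from plant import manip gives the robot as it stands.
- The arm moves only by the shell command python3 -m pendant 'ROWS'. ROWS is JSON, a list of rows, each a list of 3 entries, a list of its own where there are three numbers: the opening, from 0 (shut) to 1 (fully open), then the shift along the tool's x, y, z in units of 12 cm (1.0 is 12 cm), then the turn about the tool's z in units of pi rad (1.0 is pi rad). In form: [[gripper, [dx, dy, dz], roll], ...]. A call has 1 to 10 rows; each row is the pose to reach, as a shift and turn from the pose commanded when the call began, along the tool's axes at that moment, turning the shorter way round; what a row does not reach only later rows make up. A row lasts 1/10 s, in which the tool goes at most 50 mm and 8.59 degrees, less where a joint would pass 70% of its speed; a pose out of reach is approached as far as the arm can. A call with a number of a shift or a turn outside -1 to 1 is refused whole. A call with a gripper value outside its range is refused whole. The fingers move at their own pace and stop on an object; the grip force is fixed at half the most. Time passes only in rows, so rows that repeat a pose let the fingers close. It gives the time, the measured TCP pose, the force, the opening and the grip force at its end, in the units of the state.
- manip.state(): the state, without advancing time (a new reading comes with each control period).
- manip.grab_frame(name): name is "side" or "top"; returns a dict with "img" (400x640x3 uint8, red, green, blue), "fx", "fy", "cx", "cy" (pixels), "eye" and "rotation" of the camera in the world. Camera axes: x right, y down, z forward; pixel columns grow to the right and rows downward; lengths in m; the calibration is good to about 2 mm. A picture is of the moment at which its call begins. There is no depth.
- manip.job_done(): hands the job in; it is judged then, once.
The state is a dict: "time": time; "joint_pos": joint angles; "joint_vel": joint speeds; "joint_efforts": joint torques, N m; "tool_pos": TCP position; "tool_rot": TCP orientation; "contact_force": force on the tool from outside, world axes, zero at the start; "ft_torque": the same for the moment, N m; "gripper_width": opening from 0.0 (shut) to 1.0 (fully open); "grasp_force": force on a finger pad.
Only numpy, scipy, OpenCV 4.12 (cv2) and the standard library are available. Lean on these libraries where they do the work, as an engineer would, in place of code of your own. Each camera call takes 0.05 s, during which the arm holds its last target. There are 200 camera calls.

## Working session

There is one attempt and no reset: what is moved stays moved. The work goes in short steps, Python scripts to look and compute and a shell command to move; the robot and the scene stay as the last step left them, time stands still between calls to the robot, and variables do not carry over. Pictures are saved under pics/ and viewed, at most 10 in all, crops included, and the job is handed in when it is done.

```bash
ls; mkdir -p pics; python3 - <<'E'
from plant import manip
import cv2,pickle
for n in("side","top"):
    f=manip.grab_frame(n); pickle.dump(f,open(n+'.pkl','wb')); cv2.imwrite(f'pics/{n}0.png',f['img'][:,:,::-1])
    print(n,f['fx'],f['fy'],f['cx'],f['cy'],f['eye'],f['rotation'])
print(manip.state())
E
```

```text
pics
side 479.31959244225544 479.31959244225544 318.24446132837187 199.6270922690201 [0.36015351 1.05562504 0.76490981] [ 0.02650647 -0.06296597  0.87961692 -0.47075127]
top 518.5947916815335 518.5947916815335 312.01416453530084 197.29924910935765 [0.34026455 0.05377947 1.60697033] [ 0.03574526 -0.70007296  0.71227544 -0.03583063]
{'time': 0.1, 'joint_pos': array([-1.33502933e+00,  5.33134127e-02,  1.61416900e+00, -1.18547591e-05,
        1.47600645e+00, -1.18995648e-01]), 'joint_vel': array([ 9.18171896e-04, -6.30571716e-04, -2.73201860e-03, -7.21607342e-05,
       -1.55221165e-03, -5.29194955e-04]), 'joint_efforts': array([-4.35214197e-04, -3.94906104e+01, -3.71362925e+01, -1.04637666e-04,
        3.94812261e-03, -5.23751325e-06]), 'tool_pos': array([ 0.21697036, -0.58552144,  0.23016461]), 'tool_rot': array([-9.46148304e-04,  9.84308597e-01,  1.76453072e-01, -6.12146706e-05]), 'contact_force': array([ 0.13278671, -1.0106291 ,  0.55475824]), 'ft_torque': array([-0.02556882,  0.02728453,  0.00460029]), 'grasp_force': 0.0, 'gripper_width': 0.9977157710210026}
```

View pics/top0.png

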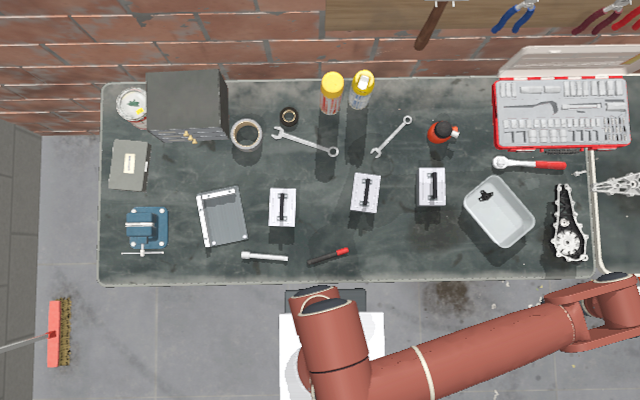

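View pics/side0.png

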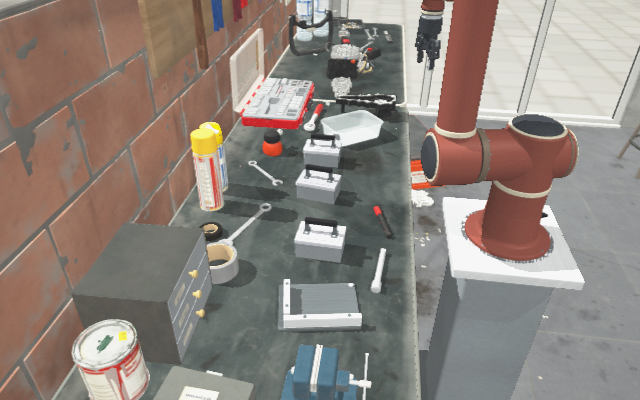

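Top view: boxes at about (282,207), (365,193) and (431,187), with their dark bars along image vertical. The plate is at (221,216), with its fences at image left (+y) and top (+x). The side view shows the same, with bars at (321,223), (318,170) and (322,138).

```bash
cat > h.py <<'E'
import numpy as np,cv2,pickle
from scipy.spatial.transform import Rotation as R
def Rm(f):
    q=np.array(f['rotation'],float); return q if q.shape==(3,3) else R.from_quat(q[[1,2,3,0]]).as_matrix()
def ray(f,uv):
    u=np.atleast_2d(uv); d=np.c_[(u[:,0]-f['cx'])/f['fx'],(u[:,1]-f['cy'])/f['fy'],np.ones(len(u))]
    return d@Rm(f).T
def onplane(f,uv,z):
    d=ray(f,uv); e=np.array(f['eye']); return e+d*((z-e[2])/d[:,2])[:,None]
def tri(f,a,g,b):
    d1=ray(f,a)[0];d2=ray(g,b)[0];e1,e2=map(np.array,(f['eye'],g['eye']))
    s=np.linalg.lstsq(np.c_[d1,-d2],e2-e1,rcond=None)[0]
    p,q=e1+s[0]*d1,e2+s[1]*d2
    return (p+q)/2,np.linalg.norm(p-q)
def proj(f,p):
    c=Rm(f).T@(np.array(p)-f['eye']); return [f['fx']*c[0]/c[2]+f['cx'],f['fy']*c[1]/c[2]+f['cy']]
def blobs(f,lo,hi,roi,amin,sat=40):
    x0,y0,x1,y1=roi; im=f['img'][y0:y1,x0:x1].astype(int)
    m=((im.mean(2)>=lo)&(im.mean(2)<=hi)&(np.ptp(im,axis=2)<sat)).astype(np.uint8)
    cs,_=cv2.findContours(m,cv2.RETR_EXTERNAL,cv2.CHAIN_APPROX_NONE)
    return [c+[[x0,y0]] for c in cs if cv2.contourArea(c)>=amin]
E
python3 - <<'E'
from h import *
T,S=[pickle.load(open(n+'.pkl','rb')) for n in('top','side')]
for f,roi,lo in((T,(260,155,460,240),175),(S,(285,120,365,270),200)):
    for c in blobs(f,lo,255,roi,150):
        r=cv2.minAreaRect(c); print('lid',np.round(r[0],1),np.round(r[1],1),round(r[2],1))
        p=onplane(f,cv2.boxPoints(r),.056); print(' ',p[:,:2].mean(0).round(4),[round(np.linalg.norm(p[i]-p[i-1]),3) for i in range(3)])
    for c in blobs(f,0,55,roi,15): 
        r=cv2.minAreaRect(c); print('dark',np.round(r[0],1),np.round(r[1],1),round(r[2],1))
a=cv2.resize(T['img'][165:255,190:310],None,fx=5,fy=5,interpolation=cv2.INTER_CUBIC)[:,:,::-1]
b=cv2.resize(S['img'][210:335,270:370],None,fx=3.6,fy=3.6,interpolation=cv2.INTER_CUBIC)[:,:,::-1]
c=np.zeros((450,600+0,3),np.uint8); cv2.imwrite('pics/cropT.png',a)
cv2.imwrite('pics/cropS.png',b)
print(a.shape,b.shape)
E
```

```text
lid [281.9 206.6] [26.4 38.1] 2.4
  [0.4716 0.143 ] [np.float64(0.079), np.float64(0.115), np.float64(0.08)]
lid [365.2 192.3] [26.3 37.3] 7.4
  [ 0.5103 -0.1079] [np.float64(0.079), np.float64(0.113), np.float64(0.079)]
lid [432. 186.] [36. 26.] 90.0
  [ 0.526  -0.3097] [np.float64(0.109), np.float64(0.079), np.float64(0.109)]
dark [427.  216.5] [19. 24.] 90.0
dark [366.9 184. ] [ 2.9 10.4] 7.1
lid [320.  233.3] [48.6 20.9] 7.3
  [0.4719 0.1457] [np.float64(0.115), np.float64(0.083), np.float64(0.122)]
lid [316.4 179. ] [40.1 15. ] 7.1
  [ 0.5153 -0.1022] [np.float64(0.113), np.float64(0.083), np.float64(0.119)]
lid [321.2 146.1] [35.9 12. ] 4.8
  [ 0.5281 -0.3053] [np.float64(0.113), np.float64(0.084), np.float64(0.118)]
lid [342.5 133. ] [26. 43.] 90.0
  [ 0.4698 -0.4152] [np.float64(0.199), np.float64(0.153), np.float64(0.201)]
dark [320.4 222.9] [31.3  3.4] 6.6
dark [318.5 169. ] [25.5  4.1] 5.7
dark [345.5 162.5] [11. 11.] 90.0
dark [322.  136.9] [22.2  3. ] 3.6
(450, 600, 3) (450, 360, 3)
```

View pics/cropT.png

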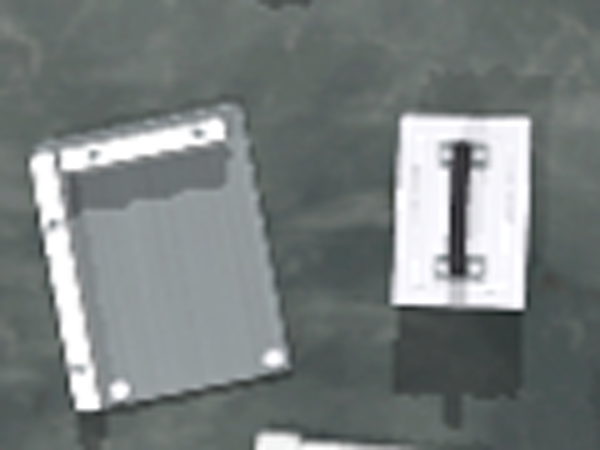

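View pics/cropS.png

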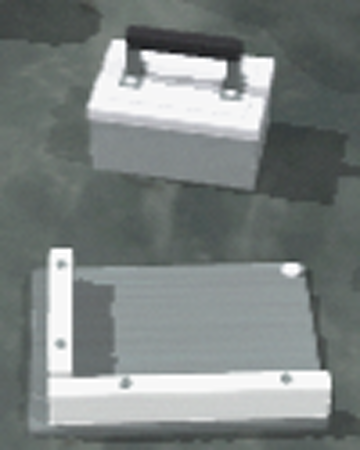

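The crops show the fences as white strips: the long one on the left (+y) and the short one at the far end. They don't quite touch at the corner, which is near crop (62,165) → image (202,198). Next I'll get the bar heights and the fence lines.

```bash
cat > m.py <<'E'
from h import *
def up(f,roi,k=6):
    x0,y0,x1,y1=roi; return cv2.resize(f['img'][y0:y1,x0:x1],None,fx=k,fy=k,interpolation=cv2.INTER_CUBIC).astype(int)
def rects(f,roi,lo,hi,amin,k=6):
    im=up(f,roi,k); g=im.mean(2); m=((g>=lo)&(g<=hi)&(np.ptp(im,axis=2)<40)).astype(np.uint8)
    cs,_=cv2.findContours(m,cv2.RETR_EXTERNAL,cv2.CHAIN_APPROX_NONE)
    return [(cv2.boxPoints(cv2.minAreaRect(c))+.5)/k-.5+[roi[0],roi[1]] for c in cs if cv2.contourArea(c)>=amin*k*k]
E
python3 - <<'E'
from m import *
T,S=[pickle.load(open(n+'.pkl','rb')) for n in('top','side')]
B=[((272,190,292,222),(300,212,342,231)),((355,174,375,208),(302,160,335,177)),((424,168,440,203),(306,130,338,142))]
for a,b in B:
    ra=max(rects(T,a,0,110,15),key=lambda r:cv2.contourArea(r.astype(np.float32))); rb=max(rects(S,b,0,90,15),key=lambda r:cv2.contourArea(r.astype(np.float32)))
    p,e=tri(T,ra.mean(0),S,rb.mean(0))
    q=onplane(T,ra,.088); i=1 if np.linalg.norm(q[1]-q[0])>np.linalg.norm(q[2]-q[1]) else 2
    d=q[i]-q[i-1]; d*=np.sign(d[0]); print('bar',p.round(4),'miss',e.round(4),'len',np.linalg.norm(d).round(3),'yaw',np.degrees(np.arctan2(d[1],d[0])).round(1),'onplane',q.mean(0).round(4),onplane(S,rb.mean(0),.088)[0].round(4))
for n,f,roi,lo in(('T',T,(192,180,245,252),185),('S',S,(275,275,370,335),215)):
    for z in(.034,):
      for r in rects(f,roi,lo,255,25):
        q=onplane(f,r,z); s=[np.linalg.norm(q[j]-q[j-1]) for j in(1,2)]; d=q[1]-q[0] if s[0]>s[1] else q[2]-q[1]
        print(n,'fence',r.round(1).tolist(),q[:,:2].round(4).tolist(),np.round(s,4),'dir',np.degrees(np.arctan2(d[1],d[0])).round(1))
E
```

```text
bar [0.4682 0.1426 0.0862] miss 0.0023 len 0.08 yaw -2.1 onplane [0.4693 0.1426 0.088 ] [0.4667 0.1452 0.088 ]
bar [ 0.5078 -0.1078  0.082 ] miss 0.0009 len 0.081 yaw -8.6 onplane [ 0.5076 -0.1072  0.088 ] [ 0.506  -0.0975  0.088 ]
bar [ 0.5258 -0.3055  0.0924] miss 0.0075 len 0.083 yaw -4.7 onplane [ 0.5226 -0.3067  0.088 ] [ 0.5307 -0.3148  0.088 ]
T fence [[195.0, 195.4], [200.3, 194.4], [210.0, 246.1], [204.7, 247.1]] [[0.5122, 0.4089], [0.5149, 0.3928], [0.3572, 0.363], [0.3545, 0.3789]] [0.0163 0.1605] dir -169.3
T fence [[201.0, 194.4], [234.1, 187.7], [235.1, 192.6], [202.0, 199.4]] [[0.5147, 0.3908], [0.5338, 0.2898], [0.5185, 0.2867], [0.4995, 0.3876]] [0.1028 0.0156] dir -79.3
S fence [[283.0, 314.3], [361.0, 312.3], [361.2, 318.5], [283.1, 320.4]] [[0.5134, 0.3941], [0.3575, 0.3654], [0.3562, 0.3819], [0.5099, 0.41]] [0.1584 0.0165] dir -169.6
S fence [[283.1, 278.8], [289.2, 278.8], [289.2, 313.4], [283.1, 313.4]] [[0.5334, 0.2924], [0.52, 0.2903], [0.5013, 0.3899], [0.5136, 0.3918]] [0.0135 0.1013] dir 100.7
```

```bash
cat > go.py <<'E'
from h import *
from plant import manip
def go(x,y,z,yaw,p0=None,q0=None):
    s=manip.state(); p=np.array(s['tool_pos']); M=R.from_quat(np.array(s['tool_rot'])[[1,2,3,0]]).as_matrix()
    now=np.degrees(np.arctan2(M[1,0],M[0,0])); d=M.T@(np.array([x,y,z])-p)/.12
    r=(now-yaw+90)%180-90
    print('t',s['time'],'tcp',p.round(4),'yaw',now.round(2),'rel12',d.round(3),'roll',round(r/180,4),'F',np.round(s['contact_force'],1),'w',round(s['gripper_width'],3),'g',round(s['grasp_force'],1))
E
python3 - <<'E'
from m import *
from go import go
T,S=[pickle.load(open(n+'.pkl','rb')) for n in('top','side')]
for a,b in[((262,180,302,232),(285,215,360,250)),((342,165,388,220),(290,163,350,192)),((410,160,455,212),(300,136,345,156))]:
  for f,roi,lo in((T,a,175),(S,b,205)):
    r=max(rects(f,roi,lo,255,100),key=lambda r:cv2.contourArea(r.astype(np.float32)));q=onplane(f,r,.056)
    e=[q[1]-q[0],q[2]-q[1]];d=max(e,key=np.linalg.norm);d=d*np.sign(d[0]);print(q.mean(0).round(4),[np.linalg.norm(v).round(3) for v in e],np.degrees(np.arctan2(d[1],d[0])).round(1))
go(.525,-.307,.2,-2)
E
```

```text
[0.4712 0.143  0.056 ] [np.float64(0.115), np.float64(0.08)] -2.7
[0.4737 0.1455 0.056 ] [np.float64(0.082), np.float64(0.121)] -3.4
[ 0.5105 -0.1081  0.056 ] [np.float64(0.115), np.float64(0.08)] -8.7
[ 0.515  -0.1036  0.056 ] [np.float64(0.087), np.float64(0.122)] -5.2
[ 0.5258 -0.3096  0.056 ] [np.float64(0.08), np.float64(0.114)] -1.9
[ 0.5282 -0.3082  0.056 ] [np.float64(0.087), np.float64(0.119)] -0.1
t 0.1 tcp [ 0.217  -0.5855  0.2302] yaw 20.33 rel12 [ 3.213 -1.284  0.254] roll 0.124 F [ 0.1 -1.   0.6] w 0.998 g 0.0
```

```bash
for i in 1; do
python3 -m pendant '[[0.6,[0.4,-0.16,0],0],[0.6,[0.8,-0.32,0],0],[0.6,[0.8,-0.32,0],0]]'
python3 -m pendant '[[0.6,[0.4,-0.16,0],0],[0.6,[0.8,-0.32,0],0],[0.6,[0.8,-0.32,0],0]]'
python3 -m pendant '[[0.6,[0.4,-0.16,0],0],[0.6,[0.8,-0.32,0],0],[0.6,[0.8,-0.32,0],0]]'
python3 -m pendant '[[0.6,[0.4,-0.16,0],0.04],[0.6,[0.8,-0.32,0],0.08],[0.6,[0.8,-0.32,0.2],0.12],[0.6,[0.8,-0.32,0.25],0.12],[0.6,[0.8,-0.32,0.25],0.12]]'
done
python3 -c "
from go import go
go(.525,-.308,.075,-1.5)"
```

```text
time: 0.4
tool_pos: [0.2968, -0.5134, 0.2306]
tool_rot: [-0.001, 0.984, 0.179, 0.001]
contact_force: [0.0, -0.0, 0.3]
gripper_width: 0.603
grasp_force: 0.0
time: 0.7
tool_pos: [0.3732, -0.4443, 0.2309]
tool_rot: [-0.001, 0.984, 0.179, 0.0]
contact_force: [-0.6, 0.4, -0.5]
gripper_width: 0.6
grasp_force: 0.0
time: 1.0
tool_pos: [0.4495, -0.3753, 0.2309]
tool_rot: [-0.001, 0.984, 0.179, 0.0]
contact_force: [-0.7, -0.9, 0.5]
gripper_width: 0.598
grasp_force: 0.0
time: 1.5
tool_pos: [0.5222, -0.309, 0.1991]
tool_rot: [-0.001, 1.0, -0.01, -0.002]
contact_force: [-0.8, -0.9, 0.6]
gripper_width: 0.602
grasp_force: 0.0
t 1.5 tcp [ 0.5222 -0.309   0.1991] yaw -1.18 rel12 [ 0.027 -0.007  1.034] roll 0.0018 F [-0.8 -0.9  0.6] w 0.602 g 0.0
```

```bash

python3 -m pendant '[[0.6,[0.02,0,0.3],0],[0.6,[0.02,0,0.6],0],[0.6,[0.02,0,0.9],0],[0.6,[0.02,0,1],0],[0.6,[0.02,0,1],0]]'
python3 -m pendant '[[0.6,[0,0,0.06],0],[0.6,[0,0,0.06],0],[0.3,[0,0,0.06],0],[0.2,[0,0,0.06],0],[0,[0,0,0.06],0],[0,[0,0,0.06],0],[0,[0,0,0.06],0],[0,[0,0,0.06],0],[0,[0,0,0.06],0],[0,[0,0,0.06],0]]'
python3 -m pendant '[[0,[0,0,-0.05],0],[0,[0,0,-0.1],0],[0,[0,0,-0.15],0],[0,[0,0,-0.2],0],[0,[0,0,-0.2],0],[0,[0,0,-0.2],0],[0,[0,0,-0.2],0],[0,[0,0,-0.2],0]]'
python3 - <<'E'
from plant import manip
import cv2,pickle
f=manip.grab_frame('side');cv2.imwrite('pics/lift1.png',cv2.resize(f['img'][60:210,240:440],None,fx=3,fy=3)[:,:,::-1])
E
```

```text
time: 2.0
tool_pos: [0.5244, -0.309, 0.0796]
tool_rot: [-0.001, 1.0, -0.011, -0.002]
contact_force: [-0.4, -0.7, 0.4]
gripper_width: 0.6
grasp_force: 0.0
time: 3.0
tool_pos: [0.5268, -0.3094, 0.0751]
tool_rot: [0.001, 1.0, -0.011, 0.001]
contact_force: [-0.1, -2.4, 5.8]
gripper_width: 0.123
grasp_force: 62.4
time: 3.8
tool_pos: [0.526, -0.3085, 0.0977]
tool_rot: [-0.0, 1.0, -0.011, -0.0]
contact_force: [-0.8, -0.5, -3.4]
gripper_width: 0.125
grasp_force: 61.3
```

View pics/lift1.png

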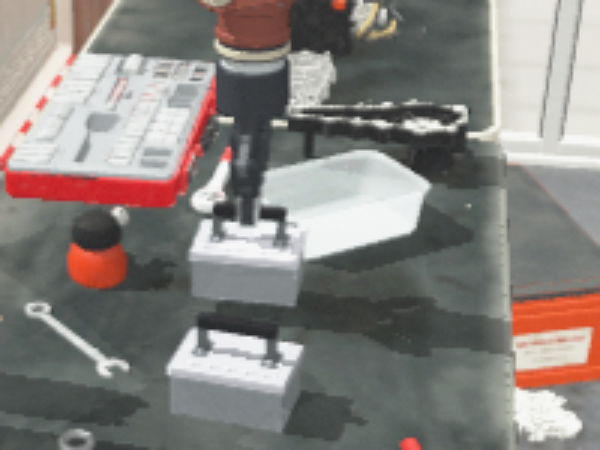

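The picture shows box C hanging level, just clear of the bench. The force change is about 3.4 N, so it is a light one. I'll put it back and move to the middle box.

```bash

python3 -m pendant '[[0,[0,0,0.1],0],[0,[0,0,0.15],0],[0,[0,0,0.19],0],[0,[0,0,0.19],0],[0,[0,0,0.19],0],[0.3,[0,0,0.19],0],[0.6,[0,0,0.19],0],[0.6,[0,0,0.19],0],[0.6,[0,0,0.19],0]]'
python3 -m pendant '[[0.6,[0,0,-0.2],0],[0.6,[0,0,-0.6],0],[0.6,[0,0,-0.9],0],[0.6,[0,0,-0.9],0]]'
python3 -c "
from go import go
go(.509,-.108,.075,-8)"
```

```text
time: 4.75
tool_pos: [0.5265, -0.3088, 0.0756]
tool_rot: [0.0, 1.0, -0.011, 0.0]
contact_force: [-0.1, 0.4, -0.9]
gripper_width: 0.598
grasp_force: 0.0
time: 5.15
tool_pos: [0.5295, -0.311, 0.1914]
tool_rot: [0.004, 1.0, -0.011, 0.005]
contact_force: [1.0, 0.5, -0.1]
gripper_width: 0.602
grasp_force: 0.0
t 5.15 tcp [ 0.5295 -0.311   0.1914] yaw -1.26 rel12 [-0.219 -1.695  0.954] roll 0.0374 F [ 1.   0.5 -0.1] w 0.602 g 0.0
```

```bash

python3 -m pendant '[[0.6,[-0.05,-0.4,0],0],[0.6,[-0.09,-0.83,0],0],[0.6,[-0.09,-0.83,0],0]]'
python3 -m pendant '[[0.6,[-0.05,-0.4,0],0.02],[0.6,[-0.09,-0.84,0],0.037],[0.6,[-0.09,-0.84,0],0.037],[0.6,[-0.09,-0.84,0],0.037],[0.6,[-0.09,-0.84,0],0.037]]'
python3 -c "
from go import go
go(.509,-.108,.075,-8)"
```

```text
time: 5.45
tool_pos: [0.5169, -0.2044, 0.1823]
tool_rot: [-0.001, 1.0, -0.009, -0.001]
contact_force: [0.3, -0.2, -0.8]
gripper_width: 0.599
grasp_force: 0.0
time: 5.95
tool_pos: [0.5092, -0.1087, 0.1832]
tool_rot: [0.0, 0.998, -0.069, 0.0]
contact_force: [-0.3, 0.4, 0.1]
gripper_width: 0.599
grasp_force: 0.0
t 5.95 tcp [ 0.5092 -0.1087  0.1832] yaw -7.95 rel12 [-0.003 -0.006  0.902] roll 0.0003 F [-0.3  0.4  0.1] w 0.599 g 0.0
```

```bash

python3 -m pendant '[[0.6,[0,0,0.3],0],[0.6,[0,0,0.6],0],[0.6,[0,0,0.85],0],[0.6,[0,0,0.9],0],[0.6,[0,0,0.9],0],[0.6,[0,0,0.9],0]]'
python3 -m pendant '[[0.3,[0,0,0],0],[0.2,[0,0,0],0],[0,[0,0,0],0],[0,[0,0,0],0],[0,[0,0,0],0],[0,[0,0,0],0],[0,[0,0,0],0],[0,[0,0,0],0]]'
python3 -m pendant '[[0,[0,0,-0.05],0],[0,[0,0,-0.1],0],[0,[0,0,-0.15],0],[0,[0,0,-0.2],0],[0,[0,0,-0.2],0],[0,[0,0,-0.2],0],[0,[0,0,-0.2],0],[0,[0,0,-0.2],0]]'
python3 -c "
from go import go
go(.509,-.108,.075,-8)"
```

```text
time: 6.55
tool_pos: [0.5104, -0.109, 0.0771]
tool_rot: [0.0, 0.998, -0.07, 0.001]
contact_force: [-0.1, 0.9, -0.4]
gripper_width: 0.599
grasp_force: 0.0
time: 7.35
tool_pos: [0.51, -0.1083, 0.0767]
tool_rot: [0.001, 0.998, -0.069, 0.001]
contact_force: [-0.7, -1.8, 4.9]
gripper_width: 0.128
grasp_force: 61.4
time: 8.15
tool_pos: [0.5088, -0.1077, 0.0989]
tool_rot: [-0.0, 0.998, -0.069, -0.0]
contact_force: [0.5, -0.6, -3.0]
gripper_width: 0.121
grasp_force: 60.2
t 8.15 tcp [ 0.5088 -0.1077  0.0989] yaw -7.93 rel12 [0.002 0.002 0.199] roll 0.0004 F [ 0.5 -0.6 -3. ] w 0.121 g 60.2
```

Light as well, at about 3 N. I'll put it back, then weigh the third box to confirm.

```bash

python3 -m pendant '[[0,[0,0,0.1],0],[0,[0,0,0.15],0],[0,[0,0,0.19],0],[0,[0,0,0.19],0],[0,[0,0,0.19],0],[0.3,[0,0,0.19],0],[0.6,[0,0,0.19],0],[0.6,[0,0,0.19],0],[0.6,[0,0,0.19],0]]'
python3 -m pendant '[[0.6,[0,0,-0.2],0],[0.6,[0,0,-0.6],0],[0.6,[0,0,-0.9],0],[0.6,[0,0,-0.9],0],[0.6,[0,0,-0.9],0],[0.6,[0,0,-0.9],0]]'
python3 -c "
from go import go
go(.4705,.1435,.075,-2.7)"
```

```text
time: 9.05
tool_pos: [0.5092, -0.1078, 0.0765]
tool_rot: [0.0, 0.998, -0.069, 0.0]
contact_force: [0.6, -0.3, 0.3]
gripper_width: 0.604
grasp_force: 0.0
time: 9.65
tool_pos: [0.5082, -0.1075, 0.1828]
tool_rot: [-0.0, 0.998, -0.069, -0.001]
contact_force: [-0.4, -0.4, -0.5]
gripper_width: 0.6
grasp_force: 0.0
t 9.65 tcp [ 0.5082 -0.1075  0.1828] yaw -7.93 rel12 [-0.598 -2.028  0.901] roll -0.0291 F [-0.4 -0.4 -0.5] w 0.6 g 0.0
```

```bash

python3 -m pendant '[[0.6,[-0.1,-0.35,0],0],[0.6,[-0.2,-0.68,0],0],[0.6,[-0.2,-0.68,0],0]]'
python3 -m pendant '[[0.6,[-0.1,-0.35,0],0],[0.6,[-0.2,-0.68,0],0],[0.6,[-0.2,-0.68,0],0]]'
python3 -m pendant '[[0.6,[-0.1,-0.35,0],-0.029],[0.6,[-0.2,-0.67,0],-0.029],[0.6,[-0.2,-0.67,0],-0.029],[0.6,[-0.2,-0.67,0],-0.029],[0.6,[-0.2,-0.67,0],-0.029]]'
python3 -m pendant '[[0.6,[0,0,0.3],0],[0.6,[0,0,0.6],0],[0.6,[0,0,0.85],0],[0.6,[0,0,0.9],0],[0.6,[0,0,0.9],0],[0.6,[0,0,0.9],0]]'
python3 -c "
from go import go
go(.4705,.1435,.075,-2.7)"
```

```text
time: 9.95
tool_pos: [0.4946, -0.0202, 0.1819]
tool_rot: [-0.001, 0.998, -0.067, -0.002]
contact_force: [-0.3, -0.6, 0.3]
gripper_width: 0.6
grasp_force: 0.0
time: 10.25
tool_pos: [0.4825, 0.0633, 0.1826]
tool_rot: [-0.0, 0.998, -0.067, -0.002]
contact_force: [-0.7, 0.7, 0.4]
gripper_width: 0.6
grasp_force: 0.0
time: 10.75
tool_pos: [0.4714, 0.142, 0.1837]
tool_rot: [0.0, 1.0, -0.024, -0.001]
contact_force: [-0.2, -0.4, -0.3]
gripper_width: 0.599
grasp_force: 0.0
time: 11.35
tool_pos: [0.4728, 0.1429, 0.0782]
tool_rot: [-0.0, 1.0, -0.024, 0.001]
contact_force: [1.1, -0.3, 0.9]
gripper_width: 0.6
grasp_force: 0.0
t 11.35 tcp [0.4728 0.1429 0.0782] yaw -2.77 rel12 [-0.02  -0.004  0.027] roll -0.0004 F [ 1.1 -0.3  0.9] w 0.6 g 0.0
```

```bash

python3 -m pendant '[[0.3,[-0.02,0,0.03],0],[0.2,[-0.02,0,0.03],0],[0,[-0.02,0,0.03],0],[0,[-0.02,0,0.03],0],[0,[-0.02,0,0.03],0],[0,[-0.02,0,0.03],0],[0,[-0.02,0,0.03],0],[0,[-0.02,0,0.03],0]]'
python3 -m pendant '[[0,[0,0,-0.05],0],[0,[0,0,-0.1],0],[0,[0,0,-0.15],0],[0,[0,0,-0.2],0],[0,[0,0,-0.2],0],[0,[0,0,-0.2],0],[0,[0,0,-0.2],0],[0,[0,0,-0.2],0]]'
python3 -c "
from go import go
go(.509,-.108,.075,-8)"
```

```text
time: 12.15
tool_pos: [0.4696, 0.143, 0.0738]
tool_rot: [0.001, 1.0, -0.024, 0.0]
contact_force: [-1.8, -4.5, 5.1]
gripper_width: 0.126
grasp_force: 60.6
time: 12.95
tool_pos: [0.4687, 0.1434, 0.0965]
tool_rot: [0.0, 1.0, -0.024, -0.0]
contact_force: [-0.2, -0.3, -5.9]
gripper_width: 0.12
grasp_force: 59.0
t 12.95 tcp [0.4687 0.1434 0.0965] yaw -2.71 rel12 [0.435 2.077 0.179] roll 0.0294 F [-0.2 -0.3 -5.9] w 0.12 g 59.0
```

Readings so far are about 3.4, 3.0 and 5.9 N, so box A (left) looks like the heavy one. I'll average a few more readings while raising it.

```bash

python3 -m pendant '[[0,[0,0,-0.2],0],[0,[0,0,-0.4],0],[0,[0,0,-0.5],0],[0,[0,0,-0.5],0],[0,[0,0,-0.5],0],[0,[0,0,-0.5],0]]'
for i in 1 2 3; do python3 -m pendant '[[0,[0,0,0],0]]' | grep contact; done
python3 -c "
from go import go
go(.442,.332,.15,10.6)"
```

```text
time: 13.55
tool_pos: [0.4679, 0.1433, 0.155]
tool_rot: [0.0, 1.0, -0.024, -0.002]
contact_force: [0.2, -0.3, -7.2]
gripper_width: 0.125
grasp_force: 59.5
contact_force: [-0.2, -0.4, -6.5]
contact_force: [-0.2, 0.5, -6.9]
contact_force: [0.2, 0.3, -7.0]
t 13.85 tcp [0.4687 0.1434 0.1563] yaw -2.71 rel12 [-0.297 -1.559  0.053] roll -0.0739 F [ 0.2  0.3 -7. ] w 0.125 g 59.5
```

Heavy confirmed at about 6.9 N (0.7 kg). I'll carry it above the plate, short of both fences.

```bash

python3 -m pendant '[[0,[-0.06,-0.3,0],0],[0,[-0.11,-0.6,0],0],[0,[-0.15,-0.78,0],0],[0,[-0.15,-0.78,0],0]]'
python3 -m pendant '[[0,[-0.06,-0.3,0],-0.03],[0,[-0.11,-0.6,0],-0.06],[0,[-0.15,-0.78,0],-0.074],[0,[-0.15,-0.78,0],-0.074],[0,[-0.15,-0.78,0],-0.074],[0,[-0.15,-0.78,0],-0.074]]'
python3 - <<'E'
from m import *
from go import *
go(.442,.332,.082,10.6)
f=manip.grab_frame('top');g=manip.grab_frame('side')
a=f['img'][160:260,170:290];b=g['img'][215:345,265:385]
cv2.imwrite('pics/over.png',np.hstack([cv2.resize(a,(480,400)),cv2.resize(b,(320,400))])[:,:,::-1])
E
```

```text
time: 14.25
tool_pos: [0.4548, 0.2403, 0.1569]
tool_rot: [-0.001, 1.0, -0.022, -0.0]
contact_force: [0.5, -0.6, -7.0]
gripper_width: 0.126
grasp_force: 60.1
time: 14.85
tool_pos: [0.442, 0.3312, 0.1566]
tool_rot: [0.0, 0.996, 0.092, -0.0]
contact_force: [0.3, -0.1, -7.0]
gripper_width: 0.124
grasp_force: 60.5
t 14.85 tcp [0.442  0.3312 0.1566] yaw 10.55 rel12 [ 0.001 -0.007  0.621] roll -0.0003 F [ 0.3 -0.1 -7. ] w 0.124 g 60.5
```

View pics/over.png

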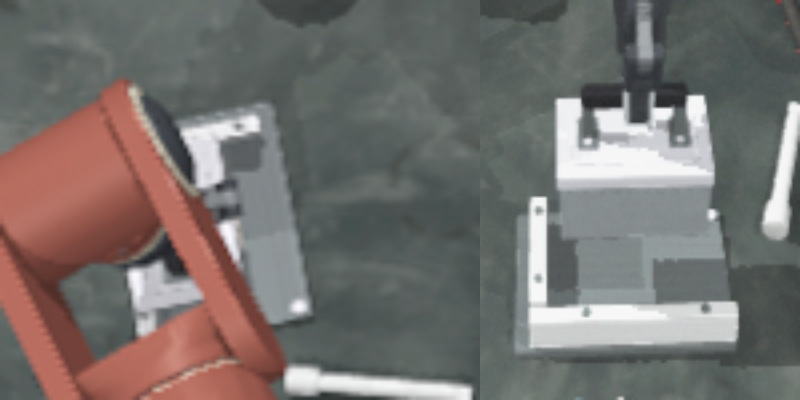

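The side view shows the box hanging level and aligned over the plate. I'll lower it.

```bash

python3 -m pendant '[[0,[0,0,0.2],0],[0,[0,0,0.4],0],[0,[0,0,0.52],0],[0,[0,0,0.55],0],[0,[0,0,0.57],0],[0,[0,0,0.59],0],[0,[0,0,0.6],0],[0,[0,0,0.6],0],[0,[0,0,0.6],0]]'
python3 -m pendant '[[0,[0,0,0.01],0],[0,[0,0,0.02],0],[0,[0,0,0.03],0],[0,[0,0,0.03],0],[0,[0,0,0.03],0]]'
```

```text
time: 15.85
tool_pos: [0.4422, 0.3324, 0.0855]
tool_rot: [-0.0, 0.996, 0.092, 0.0]
contact_force: [0.1, 0.1, -6.7]
gripper_width: 0.126
grasp_force: 60.5
time: 16.35
tool_pos: [0.442, 0.3321, 0.0819]
tool_rot: [0.0, 0.996, 0.092, -0.0]
contact_force: [-1.9, -2.3, -1.2]
gripper_width: 0.124
grasp_force: 61.3
```

```bash

python3 -m pendant '[[0,[0,-0.02,0.01],0],[0,[0,-0.04,0.01],0],[0,[0,-0.06,0.01],0],[0,[0,-0.08,0.01],0],[0,[0,-0.08,0.01],0]]'
python3 -m pendant '[[0,[0,-0.01,0],0],[0,[0,-0.02,0],0],[0,[0,-0.02,0],0]]'
python3 -m pendant '[[0,[0,-0.01,0],0],[0,[0,-0.02,0],0],[0,[0,-0.02,0],0]]'
python3 -m pendant '[[0,[0.02,0,0],0],[0,[0.04,0,0],0],[0,[0.06,0,0],0],[0,[0.08,0,0],0],[0,[0.08,0,0],0]]'
python3 -m pendant '[[0,[0.01,0,0],0],[0,[0.02,0,0],0],[0,[0.02,0,0],0]]'
python3 -c "
from go import go
go(.4517,.346,.082,10.6)"
```

```text
time: 16.85
tool_pos: [0.4416, 0.342, 0.0818]
tool_rot: [-0.0, 0.996, 0.093, 0.002]
contact_force: [0.4, -3.7, 4.3]
gripper_width: 0.125
grasp_force: 62.1
time: 17.15
tool_pos: [0.4414, 0.3431, 0.0822]
tool_rot: [0.001, 0.996, 0.093, 0.002]
contact_force: [-0.2, -9.7, 9.2]
gripper_width: 0.124
grasp_force: 62.7
time: 17.45
tool_pos: [0.4414, 0.3435, 0.0824]
tool_rot: [0.004, 0.996, 0.093, 0.001]
contact_force: [0.7, -16.9, 12.3]
gripper_width: 0.131
grasp_force: 63.2
time: 17.95
tool_pos: [0.4447, 0.344, 0.0837]
tool_rot: [0.006, 0.996, 0.093, -0.007]
contact_force: [-25.4, -25.9, 36.5]
gripper_width: 0.123
grasp_force: 66.5
time: 18.25
tool_pos: [0.4463, 0.344, 0.084]
tool_rot: [0.006, 0.996, 0.093, -0.008]
contact_force: [-28.8, -27.8, 40.0]
gripper_width: 0.127
grasp_force: 67.0
t 18.25 tcp [0.4463 0.344  0.084 ] yaw 10.65 rel12 [ 0.048 -0.008  0.016] roll 0.0003 F [-28.8 -27.8  40. ] w 0.127 g 67.0
```

Contact with the long fence, but friction is building up. I'll ease the side and down loads before pushing along x.

```bash

python3 -m pendant '[[0,[-0.02,0.03,-0.03],0],[0,[-0.02,0.03,-0.03],0],[0,[-0.02,0.03,-0.03],0]]'
python3 -m pendant '[[0,[0.01,0,0],0],[0,[0.02,0,0],0],[0,[0.02,0,0],0],[0,[0.02,0,0],0]]'
python3 -c "
from go import go
go(.4517,.346,.082,10.6)"
```

```text
time: 18.55
tool_pos: [0.4487, 0.3439, 0.0824]
tool_rot: [0.001, 0.996, 0.092, -0.001]
contact_force: [-0.1, -4.0, -5.2]
gripper_width: 0.124
grasp_force: 60.9
time: 18.95
tool_pos: [0.45, 0.344, 0.0829]
tool_rot: [0.001, 0.996, 0.093, -0.003]
contact_force: [-5.9, -7.3, 0.3]
gripper_width: 0.127
grasp_force: 61.6
t 18.95 tcp [0.45   0.344  0.0829] yaw 10.62 rel12 [ 0.017 -0.014  0.007] roll 0.0001 F [-5.9 -7.3  0.3] w 0.127 g 61.6
```

```bash

python3 -m pendant '[[0,[0.01,0,-0.005],0],[0,[0.02,0,-0.005],0],[0,[0.02,0,-0.005],0]]'
python3 -m pendant '[[0,[0.01,0,-0.005],0],[0,[0.02,0,-0.005],0],[0,[0.02,0,-0.005],0]]'
python3 -m pendant '[[0,[0.01,0,-0.005],0],[0,[0.02,0,-0.005],0],[0,[0.02,0,-0.005],0]]'
python3 -c "
from go import go
go(.4517,.346,.082,10.6)"
```

```text
time: 19.25
tool_pos: [0.4526, 0.3448, 0.0829]
tool_rot: [0.001, 0.996, 0.092, -0.002]
contact_force: [-2.8, -4.4, -3.2]
gripper_width: 0.122
grasp_force: 61.0
time: 19.55
tool_pos: [0.4531, 0.3449, 0.0833]
tool_rot: [0.001, 0.996, 0.092, -0.005]
contact_force: [-9.1, -6.7, 1.4]
gripper_width: 0.123
grasp_force: 61.6
time: 19.85
tool_pos: [0.4537, 0.3451, 0.0838]
tool_rot: [0.002, 0.996, 0.092, -0.007]
contact_force: [-16.1, -8.0, 5.0]
gripper_width: 0.125
grasp_force: 62.2
t 19.85 tcp [0.4537 0.3451 0.0838] yaw 10.6 rel12 [-0.015 -0.011  0.015] roll 0.0 F [-16.1  -8.    5. ] w 0.125 g 62.2
```

Both stops are felt. I'll ease off, release, retreat upward and look.

```bash

python3 -m pendant '[[0,[-0.03,0.015,0],0],[0,[-0.03,0.015,0],0],[0.2,[-0.03,0.015,0],0],[0.4,[-0.03,0.015,0],0],[0.6,[-0.03,0.015,0],0],[0.6,[-0.03,0.015,0],0],[0.6,[-0.03,0.015,0],0]]'
python3 -m pendant '[[0.6,[0,0,-0.2],0],[0.6,[0,0,-0.5],0],[0.6,[0,0,-0.9],0],[0.6,[0,0,-0.9],0]]'
python3 -m pendant '[[0.6,[0,0.4,0],0],[0.6,[0,0.8,0],0],[0.6,[-0.4,1,0],0],[0.6,[-0.8,1,0],0],[0.6,[-0.8,1,0],0],[0.6,[-0.8,1,0],0]]'
python3 - <<'E'
from m import *
from go import *
go(.442,.332,.082,10.6)
f=manip.grab_frame('top');g=manip.grab_frame('side')
pickle.dump(f,open('top2.pkl','wb'));pickle.dump(g,open('side2.pkl','wb'))
a=f['img'][170:260,180:260];b=g['img'][225:345,265:385]
cv2.imwrite('pics/rel.png',np.hstack([cv2.resize(a,(355,400),interpolation=2),cv2.resize(b,(400,400),interpolation=2)])[:,:,::-1])
E
```

```text
time: 20.55
tool_pos: [0.4563, 0.3442, 0.0862]
tool_rot: [-0.0, 0.996, 0.092, 0.001]
contact_force: [-0.8, -0.9, 0.0]
gripper_width: 0.601
grasp_force: 0.0
time: 20.95
tool_pos: [0.4596, 0.3462, 0.2025]
tool_rot: [-0.003, 0.996, 0.092, 0.007]
contact_force: [1.2, 0.1, 1.1]
gripper_width: 0.598
grasp_force: 0.0
time: 21.55
tool_pos: [0.3829, 0.2081, 0.1936]
tool_rot: [-0.0, 0.996, 0.092, 0.001]
contact_force: [0.6, -0.3, 0.4]
gripper_width: 0.599
grasp_force: 0.0
t 21.55 tcp [0.3829 0.2081 0.1936] yaw 10.6 rel12 [ 0.672 -0.924  0.932] roll 0.0 F [ 0.6 -0.3  0.4] w 0.599 g 0.0
```

View pics/rel.png

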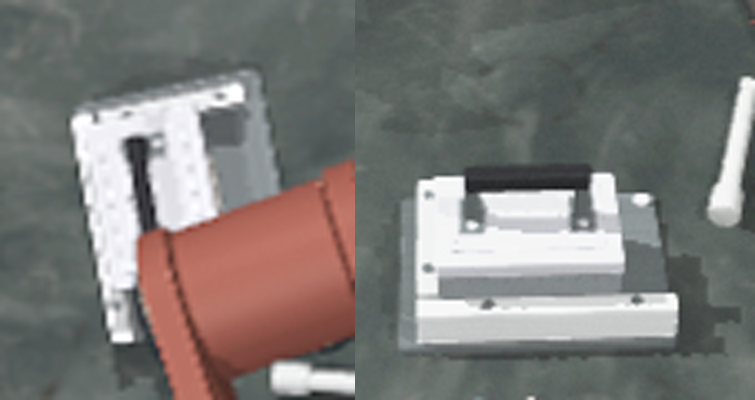

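The box looks seated against both fences and flat; in the crop the lid reaches over the long fence and meets the end one. To be sure, I'll give each free side a gentle nudge with closed fingers, starting with the side away from the long fence.

```bash

python3 -m pendant '[[0,[0.4,-0.2,0],0],[0,[0.8,-0.43,0],0],[0,[0.8,-0.43,0],0],[0,[0.8,-0.43,0],0],[0,[0.8,-0.43,0],0],[0,[0.8,-0.43,0],0]]'
python3 -m pendant '[[0,[0,0,0.4],0],[0,[0,0,0.8],0],[0,[0,0,0.95],0],[0,[0,0,0.95],0]]'
python3 -m pendant '[[0,[0,0,0.2],0],[0,[0,0,0.3],0],[0,[0,0,0.3],0],[0,[0,0,0.3],0]]'
python3 -m pendant '[[0,[0,-0.04,0],0],[0,[0,-0.06,0],0],[0,[0,-0.06,0],0]]'
python3 -c "
from go import go
go(.4552,.3454,.04,10.6)"
```

```text
time: 22.25
tool_pos: [0.4679, 0.2763, 0.1937]
tool_rot: [0.0, 0.996, 0.092, 0.0]
contact_force: [0.4, -0.1, 0.4]
gripper_width: 0.0
grasp_force: 0.0
time: 22.65
tool_pos: [0.4649, 0.2749, 0.076]
tool_rot: [0.001, 0.996, 0.092, -0.003]
contact_force: [-0.5, -1.1, 0.5]
gripper_width: 0.0
grasp_force: 0.0
time: 23.05
tool_pos: [0.4688, 0.2768, 0.0448]
tool_rot: [-0.0, 0.996, 0.092, 0.001]
contact_force: [-0.1, -0.4, 0.1]
gripper_width: -0.004
grasp_force: 0.0
time: 23.35
tool_pos: [0.4673, 0.2844, 0.0444]
tool_rot: [-0.0, 0.996, 0.093, 0.001]
contact_force: [-0.1, 0.2, 0.6]
gripper_width: 0.003
grasp_force: 0.0
t 23.35 tcp [0.4673 0.2844 0.0444] yaw 10.64 rel12 [-0.005 -0.518  0.037] roll 0.0002 F [-0.1  0.2  0.6] w 0.003 g 0.0
```

```bash

for i in 1; do
python3 -m pendant '[[0,[0,-0.02,0],0],[0,[0,-0.04,0],0],[0,[0,-0.04,0],0]]' | egrep 'pos|force'
python3 -m pendant '[[0,[0,-0.01,0],0],[0,[0,-0.02,0],0],[0,[0,-0.02,0],0]]'| egrep 'pos|force'
python3 -m pendant '[[0,[0,-0.01,0],0],[0,[0,-0.01,0],0]]'| egrep 'pos|force'
python3 -m pendant '[[0,[0,-0.01,0],0],[0,[0,-0.01,0],0]]'| egrep 'pos|force'
done
```

```text
tool_pos: [0.4659, 0.2887, 0.0435]
contact_force: [0.2, 0.1, -0.3]
grasp_force: 0.0
tool_pos: [0.4655, 0.2909, 0.0435]
contact_force: [-0.3, 0.2, -0.6]
grasp_force: 0.0
tool_pos: [0.4653, 0.2921, 0.0435]
contact_force: [0.1, 0.2, -0.1]
grasp_force: 0.0
tool_pos: [0.4652, 0.2927, 0.0435]
contact_force: [-0.0, -3.0, 0.5]
grasp_force: 1.4
```

```bash

for i in 1; do
python3 -m pendant '[[0,[0,-0.01,0],0],[0,[0,-0.01,0],0]]'| egrep 'pos|contact'
python3 -m pendant '[[0,[0,-0.01,0],0],[0,[0,-0.01,0],0]]'| egrep 'pos|contact'
done
```

```text
tool_pos: [0.4651, 0.2928, 0.0435]
contact_force: [0.4, -7.1, 1.5]
tool_pos: [0.4651, 0.2928, 0.0435]
contact_force: [0.8, -11.8, 3.4]
```

It's stationary while the force rises, so it is home against the long fence. Now the end.

```bash

python3 -m pendant '[[0,[0,0.15,0],0],[0,[0,0.15,0],0],[0,[0,0.15,-0.4],0],[0,[0,0.15,-0.75],0],[0,[0,0.15,-0.75],0],[0,[0,0.15,-0.75],0]]'
python3 -m pendant '[[0,[-0.4,0,0],0],[0,[-0.7,0,0],0],[0,[-0.7,-0.3,0],0],[0,[-0.7,-0.5,0],0],[0,[-0.7,-0.5,0],0],[0,[-0.7,-0.5,0],0]]'
python3 -c "
from go import go
go(.3717,.3298,.045,10.6)"
```

```text
time: 25.35
tool_pos: [0.4688, 0.2788, 0.1352]
tool_rot: [-0.001, 0.996, 0.093, 0.002]
contact_force: [-0.3, -0.6, -1.6]
gripper_width: 0.001
grasp_force: 0.0
time: 25.95
tool_pos: [0.3732, 0.3211, 0.1318]
tool_rot: [0.001, 0.996, 0.093, -0.001]
contact_force: [0.5, -1.0, 0.2]
gripper_width: -0.004
grasp_force: 0.0
t 25.95 tcp [0.3732 0.3211 0.1318] yaw 10.68 rel12 [ 0.003 -0.074  0.723] roll 0.0004 F [ 0.5 -1.   0.2] w -0.004 g 0.0
```

```bash

python3 -m pendant '[[0,[-0.02,-0.07,0],0],[0,[-0.02,-0.07,0.3],0],[0,[-0.02,-0.07,0.6],0],[0,[-0.02,-0.07,0.7],0],[0,[-0.02,-0.07,0.7],0],[0,[-0.02,-0.07,0.7],0]]'
python3 -m pendant '[[0,[0.03,0,0],0],[0,[0.06,0,0],0],[0,[0.06,0,0],0]]'| egrep 'pos|contact'
python3 -m pendant '[[0,[0.02,0,0],0],[0,[0.02,0,0],0]]'| egrep 'pos|contact'
python3 -m pendant '[[0,[0.02,0,0],0],[0,[0.02,0,0],0]]'| egrep 'pos|contact'
```

```text
time: 26.55
tool_pos: [0.3712, 0.3295, 0.0505]
tool_rot: [-0.0, 0.996, 0.092, 0.001]
contact_force: [0.3, -0.8, 0.4]
gripper_width: -0.003
grasp_force: 0.0
tool_pos: [0.3789, 0.3312, 0.051]
contact_force: [-0.3, 0.1, 0.0]
tool_pos: [0.3802, 0.3311, 0.0498]
contact_force: [0.1, -0.1, -0.3]
tool_pos: [0.3824, 0.3314, 0.0495]
contact_force: [-0.4, 0.4, 0.2]
```

```bash

python3 -m pendant '[[0,[0.02,0,0],0],[0,[0.02,0,0],0]]'| egrep 'pos|contact'
python3 -m pendant '[[0,[0.02,0,0],0],[0,[0.02,0,0],0]]'| egrep 'pos|contact'
python3 -m pendant '[[0,[0.01,0,0],0],[0,[0.01,0,0],0]]'| egrep 'pos|contact'
```

```text
tool_pos: [0.3848, 0.3319, 0.0496]
contact_force: [0.2, -0.7, -0.5]
tool_pos: [0.3871, 0.3323, 0.0494]
contact_force: [1.0, -0.5, 0.5]
tool_pos: [0.3871, 0.3323, 0.0494]
contact_force: [-5.4, -1.3, 4.4]
```

```bash

python3 -m pendant '[[0,[0.01,0,0],0],[0,[0.01,0,0],0]]'| egrep 'pos|contact'
python3 -m pendant '[[0,[0.005,0,0],0],[0,[0.005,0,0],0]]'| egrep 'pos|contact'
```

```text
tool_pos: [0.3874, 0.3323, 0.0494]
contact_force: [-7.7, -2.1, 7.8]
tool_pos: [0.3874, 0.3323, 0.0494]
contact_force: [-10.0, -3.0, 8.1]
```

Stationary again while the force rises, so it is home at the end too. I'll back off, retreat and check everything.

```bash

python3 -m pendant '[[0,[-0.2,0,0],0],[0,[-0.2,0,0],0],[0,[-0.2,0,-0.4],0],[0,[-0.2,0,-0.8],0],[0,[-0.2,0,-1],0],[0,[-0.2,0,-1],0]]'
python3 -m pendant '[[0,[0,0.4,0],0],[0,[0,0.8,0],0],[0,[0,1,0],0],[0,[0,1,0],0]]'|grep pos
python3 -m pendant '[[0,[0,0.4,0],0],[0,[0,0.8,0],0],[0,[0,1,0],0],[0,[0,1,0],0]]'|grep pos
python3 -m pendant '[[0,[0,0.4,0],0],[0,[0,0.8,0],0],[0,[0,1,0],0],[0,[0,1,0],0]]'|grep pos
python3 -m pendant '[[0,[0,0.4,0],0],[0,[0,0.8,0],0],[0,[0,1,0],0],[0,[0,1,0],0],[0,[0,1,0],0]]'
python3 - <<'E'
from m import *
from go import *
f=manip.grab_frame('top');g=manip.grab_frame('side')
a=f['img'][170:260,180:260];b=g['img'][110:345,265:385]
cv2.imwrite('pics/fin.png',np.hstack([cv2.resize(a,(490,551),interpolation=2),cv2.resize(b,(281,551),interpolation=2)])[:,:,::-1])
ra=max(rects(f,(203,192,232,238),0,105,12),key=lambda r:cv2.contourArea(r.astype(np.float32)));rb=max(rects(g,(295,268,350,285),0,90,15),key=lambda r:cv2.contourArea(r.astype(np.float32)))
p,e=tri(f,ra.mean(0),g,rb.mean(0));print(p.round(4),e)
r=max(rects(g,(290,163,350,192),205,255,100),key=lambda r:cv2.contourArea(r.astype(np.float32)));print(onplane(g,r,.056).mean(0))
r=max(rects(g,(300,136,345,156),205,255,100),key=lambda r:cv2.contourArea(r.astype(np.float32)));print(onplane(g,r,.056).mean(0))
E
```

```text
time: 28.85
tool_pos: [0.3696, 0.3303, 0.1753]
tool_rot: [-0.003, 0.996, 0.092, 0.005]
contact_force: [-0.1, 0.2, 0.7]
gripper_width: 0.003
grasp_force: 0.0
tool_pos: [0.3886, 0.2081, 0.1681]
tool_pos: [0.4108, 0.091, 0.1687]
tool_pos: [0.4331, -0.0264, 0.169]
time: 30.55
tool_pos: [0.4549, -0.1419, 0.1688]
tool_rot: [-0.001, 0.996, 0.093, -0.0]
contact_force: [0.2, 0.9, -0.5]
gripper_width: 0.0
grasp_force: 0.0
[0.4523 0.3435 0.0999] 0.0032888422541347945
[ 0.51336474 -0.08504614  0.056     ]
[ 0.51941615 -0.3050871   0.056     ]
```

View pics/fin.png

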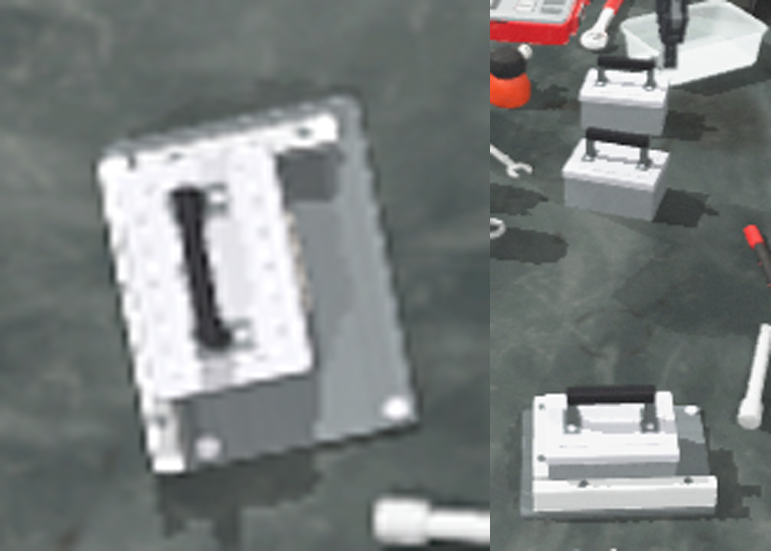

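The final picture shows the heavy box flat and parallel, with its lid meeting both fences. Both light boxes are upright at their original places, and the gripper touches nothing.

```bash
python3 -c "
from plant import manip
print(manip.job_done())"
```

```text
the job is handed in; nothing more can be done
None
```

I handed the job in at about 31 s: the heavy box (the leftmost, about 0.7 kg) sits flat in the plate, pushed home against both fences, and the two light boxes stand upright where they were.

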